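# Spin the sample carousel and brake it at the reader

## Robot

A 7-joint arm with a two-finger parallel gripper is mounted at the origin on the work surface. World frame = base frame: x ahead of the robot, y to its left, z up, the work surface at z = 0. Lengths are in m, angles in rad, forces in N, time in s.
With the tool pointing down it reaches from about 0.35 to 0.9 m from the base axis. Payload 8.1 kg.
Tool frame: the origin (TCP) lies on the centre line of the jaws, within the pads' length; the fingertips stand 19 mm ahead of it and the grasp point (between the pads) is the TCP; z points along the fingers, y is the direction in which the jaws open and shut (so a half turn about z gives the same grasp; the last joint's range is limited). The gripper opens to 92 mm and grips with 3 to 60 N. Pads are 19 mm wide; open, the fingers measure 130 mm over their backs; the gripper's body (75 mm by 190 mm) begins 47 mm behind the grasp point.
Start: joints at [1.042, 0.434, 0.025, 1.573, -0.012, 1.134, -0.075], TCP at [0.258, -0.569, 0.246] pointing down, gripper open.
Joint ranges: [-2.62, 2.62], [-0.44, 2.09], [-1.27, 1.32], [0.08, 2.57], [-1.32, 4.46], [0.12, 2], [-2.74, 2.74]. Speed limits (rad/s): [2.22, 2.22, 3.01, 3.01, 3.14, 3.14, 3.14].

## Interface

Orientations are given as a rotation vector (axis times angle).
In Python, from cell import monitor, imaging, workorder, outline_of gives the robot as it stands.
- The arm moves only by the tool move_arm, never from a script. Its argument "series" is a list of rows, each a list of 6 numbers: the shift along the world's x, y, z in cm, then the turn, a rotation vector about the world's x, y, z in degrees. A call has 1 to 8 rows; each row shifts and turns the commanded pose from where the row before left it; what a row does not reach is not made up. A row lasts 1/10 s, in which the tool goes at most 50 mm and 8.59 degrees, less where a joint would pass 70% of its speed; a pose out of reach is approached as far as the arm can. A call with a gripper value outside its range is refused whole. "grip" is the opening, from 0 (shut) to 1 (fully open), set as the call begins (left out, the last holds). The fingers move at their own pace and stop on an object; "force" is the grip in N (left out, the last holds). Time passes only in rows, so rows that do not move let the fingers close. It gives the time, the measured TCP pose, the force and the opening at its end, in the units of the state.
- monitor.observe(): the state, without advancing time (a new reading comes with each control period).
- imaging.get_image(name): name is "side" or "top" or "wrist"; returns a dict with "color" (384x512x3 uint8, red, green, blue), "fx", "fy", "cx", "cy" (pixels), "dist_coeffs" ([k1, k2, p1, p2, k3] as OpenCV has them; the pictures are not rectified), "rvec" (rotation vector, rad) and "tvec" (3), from world to camera coordinates, as OpenCV has them; the wrist camera has in their place "mount" (4x4, takes a point from camera to tool coordinates, whose origin is the TCP and whose axes are the flange's). Camera axes: x right, y down, z forward; pixel columns grow to the right and rows downward; lengths in m; the calibration is good to about 2 mm. A picture is of the moment at which its call begins: read the wrist's pose just before it. There is no depth.
- workorder.sign_off(): hands the job in, once; it reports no verdict.
Trained networks look in the newest picture that a camera, given by its name, has taken for a name from the list of things; names that differ only in an ending like _2 or _b are one class to them, and where a whole thing is asked for, a point or a joint stands for the part that bears it (a point fixed in the world has none). Each returns a list of dicts, best first, with "p" (0 to 1); they miss things now and then, are a little off and sometimes report something else, mostly with a low value. They report only what shows in the picture. A call takes as long as a camera call.
- outline_of(camera, thing): "mask" (384x512 bool, what is visible of it) and "rect" ([left, top, width, height] in pixels, round what is visible of it).
The state is a dict: "clock": time; "joints": joint angles; "dq": joint speeds; "joint_efforts": joint torques, N m; "position": TCP position; "ee_rot": TCP orientation; "force": force on the tool from outside, world axes, zero at the start; "ft_torque": the same for the moment, N m; "width": opening from 0.0 (shut) to 1.0 (fully open).
Only numpy, scipy, OpenCV 4.12 (cv2) and the standard library are available. Lean on these libraries where they do the work, as an engineer would, in place of code of your own. Each camera call takes 0.05 s, during which the arm holds its last target. There are 200 camera calls.

## Task

Flick the sample carousel by one of its black pegs so that it spins freely and mixes the samples, and let the red patch coast past the reader's yellow pointer at least once with nothing touching the carousel. Then, before it runs down by itself, brake the disc gently with a fingertip so that it stops with the pointer over the red patch, hold it there until it is still, and move clear: once let go it must not come to rest anywhere else. The carousel is only touched, never lifted; leave the bottles, blue meter, beaker and plate where they stand.

Things in the scene. Friction and masses are not known exactly. Their poses are not given: they have to be found in the camera images.
- carousel (a joint): angle of the disc about its vertical axis, counter-clockwise positive from above, counting on over full turns; at 0 and every whole turn (6.283) the red patch is exactly under the pointer; starts at -4.3 to -2.0. Turns freely both ways without limit; each second it slows by about 0.1 rad/s plus 0.08 times its speed (from 2.5 rad/s it coasts about two turns); 2 N of fingertip stops it at once
- spindle: non-turning sprung spindle that carries the disc (1.05 kg in all), its origin on the axis at the disc's underside, 44 mm above the table; its x axis points horizontally from the axis towards the pointer and the reader. It gives under a press: 1.5 N per mm, bottoming after about 8 mm; it could be lifted, and must not be (at most 6 mm)
- disc_centre (a point): centre of the disc's upper face, 54 mm (give or take 2) above the table. The white disc is 260 mm across and 10 mm thick. Six vials 23 mm across stand on it at 50 mm from the axis, tops 42 mm above the disc's face (one cap red, five white); a knob 28 mm across and 22 mm tall stands in the middle. From 95 to 130 mm from the axis the face is bare, all the way round: brake there
- red_mark (a point): point on the disc's face in the red patch, 118 mm from the axis, in line with the red cap; turns with the disc. The patch is a radial stripe 36 mm wide, from 70 to 127 mm from the axis
- pointer (a point): fixed point under the yellow pointer's tip, at the disc's face, 118 mm from the axis. The pointer hangs 24 mm above the disc's face, on a blue reader box (70 x 100 mm, 88 mm tall) whose near face stands 150 mm from the axis
- peg0 (a point): centre of the top of a black peg, 14 mm across, rising 25 mm above the disc's face, 85 mm from the axis, 60 degrees counter-clockwise of the red patch; turns with the disc
- peg1 (a point): same, the peg opposite the red patch (180 degrees)
- peg2 (a point): same, the peg 60 degrees clockwise of the red patch
- sample0: loose bystander: sample bottle with white cap, 44 mm across, 85 mm tall, origin at the centre of its underside
- sample1: loose bystander: same kind of bottle
- sample2: loose bystander: same kind of bottle
- meter: loose bystander: blue pen meter lying on the table, 150 x 30 x 18 mm, long along its x, origin at the centre of its underside
- beaker: loose bystander: glass beaker 72 mm across, 90 mm tall, origin at the centre of its underside
- plate: loose bystander: pink plate 180 mm across, 16 mm tall, origin at the centre of its underside

How it is judged:
On the way, in this order (a step that is already met when the one before it is completed fails the run):
1. the carousel spins on its own, faster than 0.7 rad/s, with nothing touching it ((velocity of joint carousel above 0.7 rad/s or velocity of joint carousel below -0.7 rad/s) and contact force between spindle and anything else below 0.05 N), for 0.1 s.
2. the red patch has coasted past the pointer with nothing touching the carousel ((value of joint carousel above 0.35 rad or value of joint carousel below -6.63 rad) and (velocity of joint carousel above 0.1 rad/s or velocity of joint carousel below -0.1 rad/s) and contact force between spindle and anything else below 0.05 N), for 0.1 s.
3. the disc stands still under the fingertip with the pointer over the red patch (contact force between spindle and the fingers above 0.3 N and velocity of joint carousel between -0.06 and 0.06 rad/s and horizontal distance between red_mark and pointer below 0.018 m), for 0.1 s.
At the end, for the whole second after the job is handed in: the carousel stands still (under 0.06 rad/s), down on its stand, with the pointer over the red patch (red mark within 18 mm of the pointer point, about 9 degrees either way); the six bystanders are within 20 mm of where they stood (horizontal distance between red_mark and pointer below 0.018 m and velocity of joint carousel between -0.06 and 0.06 rad/s and height (world z) of red_mark below 0.06 m and distance of each of sample0, sample1, sample2, meter, beaker, plate from where it was at the start of the episode below 0.02 m); the robot touches nothing.
It fails at once if after coasting past the pointer the disc comes to rest with nothing touching it and the red patch away from the pointer ((value of joint carousel above 0.35 rad or value of joint carousel below -6.63 rad) and contact force between spindle and anything else below 0.05 N and not (horizontal distance between red_mark and pointer below 0.018 m) and velocity of joint carousel between -0.02 and 0.02 rad/s).
It fails at once if the carousel is lifted more than 6 mm (height (world z) of disc_centre above 0.06 m).
It fails at once if the carousel is pressed or struck by the fingers with more than 50 N (contact force between spindle and the fingers above 50 N).
It fails at once if a bystander is moved more than 20 mm or lifted (distance of any of sample0, sample1, sample2, meter, beaker, plate from where it was at the start of the episode above 0.02 m).
It also fails if it takes over 54 s, if anything falls off the work surface, if the arm or the gripper's body presses on something with over 40 N, if the wrist force passes 120 N, or if a joint passes its speed limit or range.

## Working session

There is one attempt and no reset: what is moved stays moved. The work goes in short steps, Python scripts to look and compute and a tool call to move; the robot and the scene stay as the last step left them, time stands still between calls to the robot, and variables do not carry over. Pictures are saved under pics/ and viewed, about 8 in all and at most 12, crops included, and the job is handed in when it is done.

Besides the shell and the picture viewer there is one more tool, called after "Call:" in YAML: its name, and indented under it one key for each argument. move_arm: Moves the arm, as the interface text tells. Its arguments: {"type":"object","properties":{"series":{"type":"array"},"grip":{"type":"number"},"force":{"type":"number"}},"required":["series"]}

```bash
mkdir -p pics; ls; cat > h.py <<'E'
import numpy as np, cv2
from cell import monitor, imaging, workorder, outline_of
def cam(n):
    im=imaging.get_image(n); im['K']=np.array([[im['fx'],0,im['cx']],[0,im['fy'],im['cy']],[0,0,1.]]); return im
def ray2z(im,uv,z):
    uv=np.array(uv,float).reshape(-1,1,2)
    n=cv2.undistortPoints(uv,im['K'],np.array(im['dist_coeffs']))[:,0]
    R=cv2.Rodrigues(np.array(im['rvec'],float))[0]; t=np.array(im['tvec'],float).ravel()
    C=-R.T@t; d=np.c_[n,np.ones(len(n))]@R
    return C+d*((z-C[2])/d[:,2])[:,None]
def proj(im,P):
    return cv2.projectPoints(np.array(P,float).reshape(-1,1,3),np.array(im['rvec'],float),np.array(im['tvec'],float),im['K'],np.array(im['dist_coeffs']))[0][:,0]
def save(im,n): cv2.imwrite('pics/'+n,im['color'][:,:,::-1])
E
python3 - <<'E'
from h import *
a=cam('top');save(a,'top1.png')
for t in ['spindle','red_mark','peg0','sample0','meter','beaker','plate']:
    for o in outline_of('top',t)[:4]: 
        v,u=np.nonzero(o['mask']);print(t,o['p'],o['rect'],u.mean(),v.mean())
b=cam('side');save(b,'side1.png')
print(monitor.observe())
E
```

```text
pics
spindle 0.44 [69.0, 201.4, 52.1, 58.5] 94.06719817767653 230.61541381928626
red_mark 0.62 [210.3, 152.4, 88.9, 86.4] 253.71398783666376 196.43788010425718
peg0 0.57 [210.2, 152.0, 87.5, 87.4] 253.54082881622662 196.33729673019758
peg0 0.23 [313.5, 186.9, 26.0, 47.4] 323.2230769230769 210.20961538461538
sample0 0.73 [178.6, 211.7, 13.3, 16.8] 184.52147239263803 220.80981595092024
sample0 0.72 [316.8, 164.7, 20.0, 15.2] 326.5702127659574 169.77872340425532
sample0 0.46 [176.0, 190.1, 13.2, 16.0] 180.96648044692736 196.85474860335196
meter 0.82 [314.9, 187.0, 24.8, 48.1] 323.67734553775745 211.1258581235698
beaker 0.59 [406.5, 182.7, 27.0, 21.8] 419.10327022375213 193.4853700516351
plate 0.68 [66.4, 199.9, 59.0, 57.9] 93.94236641221374 230.96068702290077
{'clock': 0.45, 'joints': array([ 1.04238924,  0.43457718,  0.02498428,  1.57326044, -0.01161274,
        1.13397638, -0.0750944 ]), 'dq': array([ 0.00053719, -0.00348331,  0.00233116,  0.00051075, -0.00058144,
       -0.00059381, -0.00059513]), 'joint_efforts': array([-1.11397392e-03, -6.67043209e+01,  9.82725620e-01, -3.14492476e+01,
       -6.07184577e-02,  3.46070097e-02,  1.82110574e-05]), 'position': array([ 0.25813962, -0.56918471,  0.24567025]), 'ee_rot': array([-3.07061127e+00, -6.63689906e-01,  2.84015914e-05]), 'force': array([-0.76548282,  0.18871604, -0.54685289]), 'ft_torque': array([-0.0033595 ,  0.04777706,  0.01932727]), 'width': 0.998323330917905}
```

View pictures.

```bash
python3 - <<'E'
import cv2,numpy as np
a=cv2.imread('pics/top1.png');b=cv2.imread('pics/side1.png')
c=cv2.resize(a[130:280,150:350],(800,600),interpolation=cv2.INTER_CUBIC)
cv2.imwrite('pics/c1.png',c)
E
```

```text
(no output)
```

View pics/c1.png

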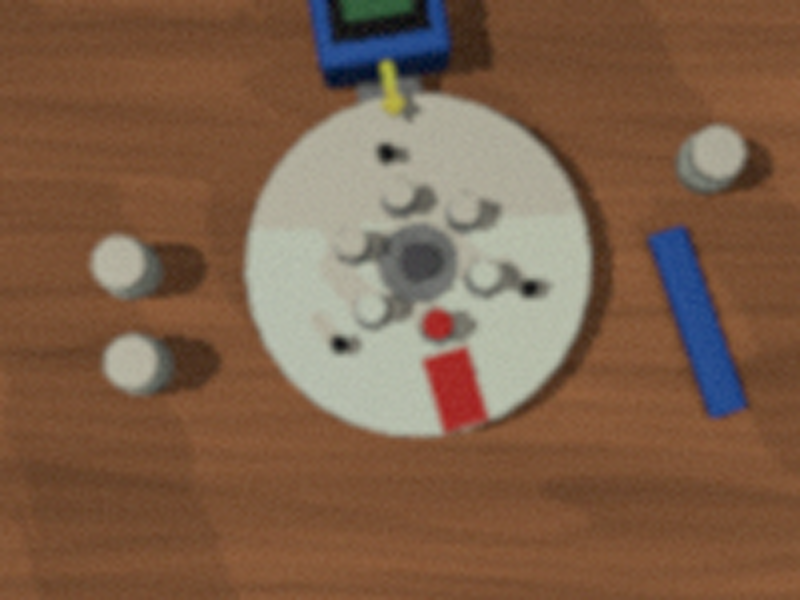

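View pics/side1.png

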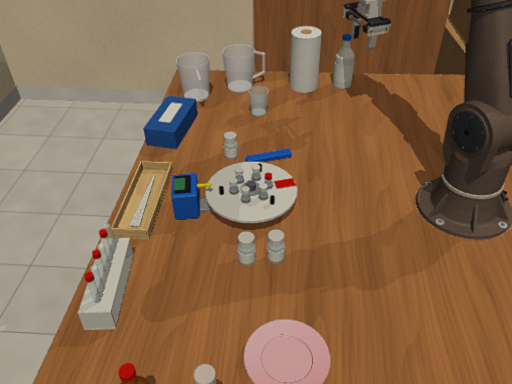

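View pics/top1.png

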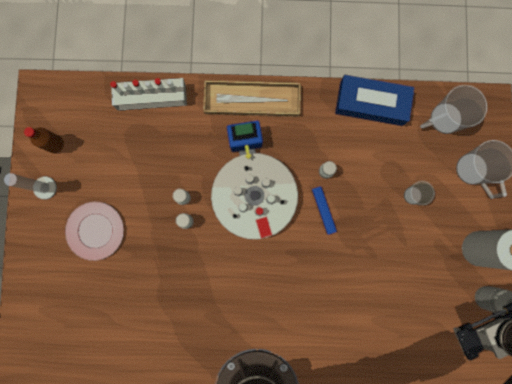

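```bash
python3 - <<'E'
from h import *
im=cam('top');I=im['color'].astype(int);R,G,B=I[...,0],I[...,1],I[...,2]
# disc rim: bright non-wood, red excluded -> hull of rim
m=((B>120)&(abs(R-B)<60)).astype(np.uint8);m[:,:205]=0;m[:,305:]=0;m[:150]=0;m[245:]=0
n,l,s,c=cv2.connectedComponentsWithStats(m);k=1+np.argmax(s[1:,4]);cs,_=cv2.findContours((l==k).astype(np.uint8),0,1)
h=cv2.convexHull(cs[0])[:,0].astype(float)
P=ray2z(im,h,.054)
A=np.c_[2*P[:,:2],np.ones(len(P))];x=np.linalg.lstsq(A,(P[:,:2]**2).sum(1),rcond=None)[0]
print('disc',x[:2],np.sqrt(x[2]+x[0]**2+x[1]**2))
c0=x[:2]
def blob(mask,box,z):
    u0,v0,u1,v1=box;q=np.zeros_like(mask);q[v0:v1,u0:u1]=mask[v0:v1,u0:u1];v,u=np.nonzero(q);p=ray2z(im,[u.mean(),v.mean()],z)[0];d=p[:2]-c0
    print(len(u),u.mean(),v.mean(),p,'r',np.hypot(*d),'ang',np.arctan2(d[1],d[0]));return d
red=(R>120)&(G<60)&(B<70)
blob(red,(250,216,280,242),.054);blob(red,(250,205,270,215),.096)
yel=(R>150)&(G>130)&(B<80);blob(yel,(240,140,260,170),.078)
v,u=np.nonzero(yel[140:170,240:260]);i=v.argmax();p=ray2z(im,[240+u[i],140+v[i]],.078)[0];d=p[:2]-c0;print('tip',p,np.hypot(*d),np.arctan2(d[1],d[0]))
blk=(R+G+B<120)
for b in [(243,163,250,171),(278,198,286,205),(231,212,238,219)]: blob(blk,b,.075)
for t,z in [('sample0',.085),('meter',.018),('beaker',.09),('plate',.016)]:
    for o in outline_of('top',t)[:3]:
        v,u=np.nonzero(o['mask']);print(t,o['p'],ray2z(im,[u.mean(),v.mean()],z/2)[0])
# reader
bl=(B>100)&(R<60)
v,u=np.nonzero(bl[110:155,220:270]);print('reader px',u.min()+220,u.max()+220,v.min()+110,v.max()+110)
b=cam('side');I=b['color'].astype(int)
print('reach',c0,np.hypot(*c0))
print(proj(b,[[*c0,.054]]))
o=[o for o in outline_of('side','red_mark')][:1];print([(x['p'],x['rect']) for x in o])
E
```

```text
disc [0.58932187 0.02542917] 0.12875329209420028
162 263.5061728395062 226.93827160493828 [ 0.49590714 -0.00584486  0.054     ] r 0.09851079099077746 ang -2.8185344122992335
31 259.16129032258067 210.80645161290323 [0.54136765 0.00886039 0.096     ] r 0.050735902658139556 ang -2.808921281599518
26 247.34615384615384 152.15384615384616 [0.7164466  0.04882099 0.078     ] r 0.129258939707246 ang 0.18197128860247777
tip [0.70187412 0.0464284  0.078     ] 0.1144944380802217 0.18445244996591226
5 246.4 167.8 [0.66968914 0.05026288 0.075     ] r 0.08411665412674549 ang 0.29969563803523075
6 282.0 201.5 [ 0.57208062 -0.05814339  0.075     ] r 0.08533248325932814 ang -1.7742447638622163
4 234.5 215.5 [0.52661778 0.08103279 0.075     ] r 0.08380670679491538 ang 2.416139528659832
sample0 0.76 [0.50744781 0.23280281 0.0425    ]
sample0 0.51 [0.5800966  0.24533562 0.0425    ]
meter 0.61 [ 0.5578289 -0.1883113  0.009    ]
meter 0.19 [0.59062082 0.0267307  0.009     ]
meter 0.19 [0.59081245 0.02593078 0.009     ]
beaker 0.81 [ 0.61130704 -0.47715867  0.045     ]
plate 0.65 [0.47002797 0.5160615  0.008     ]
reader px 227 261 121 146
reach [0.58932187 0.02542917] 0.5898702452962552
[[250.92833175 188.32573477]]
[(0.76, [204.3, 163.6, 91.4, 57.5])]
```

Call:
move_arm:
  series:
    - [2.3,4.2,0,0,0,8.2]
    - [2.3,4.2,0,0,0,8.2]
    - [2.3,4.2,0,0,0,8.2]
    - [2.3,4.2,0,0,0,8.2]
    - [2.3,4.2,0,0,0,8.2]
    - [2.3,4.2,0,0,0,8.2]
    - [2.3,4.2,0,0,0,8.2]
    - [2.3,4.2,0,0,0,8.2]
  grip: 0
  force: 10

```text
clock: 1.6
position: [0.4428, -0.2315, 0.2461]
ee_rot: [2.215, 2.227, 0.0]
force: [0.6, -0.4, -0.0]
width: 0.357
```

Call:
move_arm:
  series:
    - [2.2,4.2,0,0,0,0]
    - [2.2,4.2,0,0,0,0]
    - [2.2,4.2,-1,0,0,0]
    - [2.1,4.3,-1,0,0,0]
    - [0,0,-4.5,0,0,0]
    - [0,0,-4.5,0,0,0]
    - [0,0,0,0,0,0]
    - [0,0,0,0,0,0]

```text
clock: 2.4
position: [0.529, -0.0643, 0.1362]
ee_rot: [-2.221, -2.22, 0.001]
force: [1.2, 0.3, -0.3]
width: 0.005
```

```bash
python3 - <<'E'
from h import *
print(monitor.observe())
a=cam('top');b=cam('side')
A=cv2.resize(a['color'][140:260,190:310],(600,600),interpolation=cv2.INTER_CUBIC)
B=cv2.resize(b['color'][90:240,180:330],(600,600),interpolation=cv2.INTER_CUBIC)
cv2.imwrite('pics/p2.png',cv2.resize(np.hstack([A,B]),(800,400))[:,:,::-1])
print(proj(a,[[*monitor.observe()['position'][:2],monitor.observe()['position'][2]-.019]]))
E
```

```text
{'clock': 2.4, 'joints': array([ 0.33024926,  0.44653112, -0.41364883,  1.89929247,  0.2340395 ,
        0.84415908, -0.20426998]), 'dq': array([ 0.00960829, -0.0385559 , -0.00758901, -0.03743864, -0.00320176,
        0.00070791,  0.00074077]), 'joint_efforts': array([-3.91915608e-01, -5.56826127e+01, -4.76208061e+00, -2.32568622e+01,
        5.51499124e-02, -1.13358668e-01, -9.83283785e-02]), 'position': array([ 0.52901045, -0.06428701,  0.13621621]), 'ee_rot': array([-2.22094870e+00, -2.22046938e+00,  1.20001353e-03]), 'force': array([ 1.23468249,  0.34317538, -0.31939933]), 'ft_torque': array([-0.00463377, -0.07067061,  0.02977406]), 'width': 0.005018242593686916}
[[284.76503699 214.86508816]]
```

View pics/p2.png

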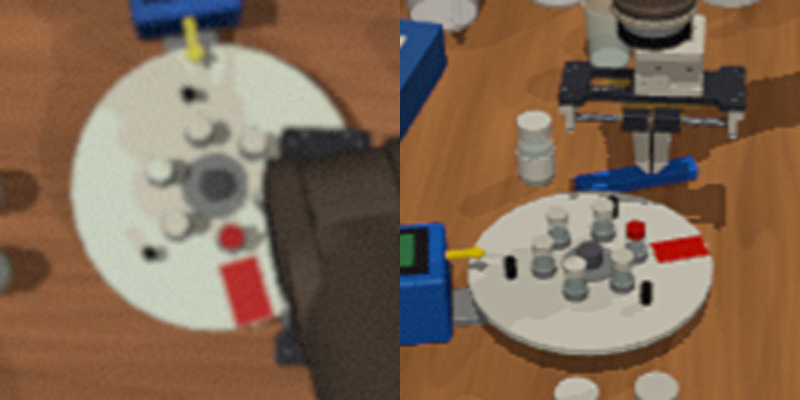

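Call:
move_arm:
  series:
    - [0,0.3,-2.7,0,0,0]
    - [0,0,-2.7,0,0,0]
    - [0,0,0,0,0,0]
    - [0,0,0,0,0,0]

```text
clock: 2.9
position: [0.5301, -0.0615, 0.0835]
ee_rot: [2.221, 2.22, 0.002]
force: [0.4, 0.8, -0.1]
width: 0.003
```

Call:
move_arm:
  series:
    - [0.8,0,0,0,0,0]
    - [1.2,0,0,0,0,0]
    - [1.6,0,0,0,0,0]
    - [1.9,0,0,0,0,0]
    - [1.9,0,0,0,0,0]
    - [0.5,-0.5,0,0,0,0]
    - [0,-1,2,0,0,0]
    - [0,-1,2,0,0,0]

```text
clock: 3.7
position: [0.6081, -0.0866, 0.1222]
ee_rot: [-2.221, -2.221, 0.001]
force: [0.5, 0.0, 0.4]
width: 0.005
```

```bash
cat >> h.py <<'E'
C=np.array([.5893,.0254]);PA=.184
def ang(n):
    im=cam(n);I=im['color'].astype(int);R,G,B=I[...,0],I[...,1],I[...,2]
    m=((R>110)&(G<60)&(B<70))
    v,u=np.nonzero(m);P=ray2z(im,np.c_[u,v],.054)[:,:2]-C;r=np.hypot(*P.T);k=(r<.135)&(r>.062)
    # keep largest blob in the annulus
    q=np.zeros(m.shape,np.uint8);q[v[k],u[k]]=1
    N,l,s,c=cv2.connectedComponentsWithStats(q)
    if N<2: return None
    j=1+np.argmax(s[1:,4]);p=ray2z(im,c[j],.054)[0,:2]-C
    return (np.arctan2(p[1],p[0])-PA+np.pi)%(2*np.pi)-np.pi, np.hypot(*p), s[j,4]
E
python3 - <<'E'
from h import *
for i in range(5):
    for n in('side','top'):
        t=monitor.observe()['clock'];print(round(t,3),n,ang(n))
print(monitor.observe()['position'],monitor.observe()['force'])
E
```

```text
3.7 side (np.float64(-1.5277196822633603), np.float64(0.10132047265699137), np.int32(110))
3.75 top (np.float64(-1.395943815449561), np.float64(0.08222792705517287), np.int32(54))
3.8 side (np.float64(-1.306302955451326), np.float64(0.10079585650053104), np.int32(135))
3.85 top (np.float64(-1.141585337692443), np.float64(0.086127117148521), np.int32(78))
3.9 side (np.float64(-1.0977838899124732), np.float64(0.09940097335492318), np.int32(150))
3.95 top (np.float64(-0.8998701439978953), np.float64(0.09372093149987604), np.int32(130))
4.0 side (np.float64(-0.875328801871158), np.float64(0.09535726187241898), np.int32(164))
4.05 top (np.float64(-0.6765318602975285), np.float64(0.1000621669101546), np.int32(162))
4.1 side (np.float64(-0.5500860148707591), np.float64(0.09879306502190775), np.int32(130))
4.15 top (np.float64(-0.4370141565385728), np.float64(0.1001423168211267), np.int32(156))
[ 0.6078046  -0.0857661   0.12115652] [ 0.82213568 -0.41987174  0.77926492]
```

Call:
move_arm:
  series:
    - [-1.0,0,-1.2,0,0,0]
    - [-0.9,0,-1.2,0,0,0]
    - [0,0,-1.2,0,0,0]
    - [0,0,0,0,0,0]
    - [0,0,0,0,0,0]
    - [0,0,0,0,0,0]

```text
clock: 4.8
position: [0.59, -0.0861, 0.0862]
ee_rot: [2.221, 2.221, 0.001]
force: [0.1, 0.1, 0.6]
width: 0.004
```

```bash
python3 - <<'E'
from h import *
for i in range(6):
    for n in('side','top'):
        t=monitor.observe()['clock'];print(round(t,3),n,*np.round(ang(n) or [0],3))
s=monitor.observe();print(s['clock'],s['position'],s['force'])
E
```

```text
4.8 side 1.055 0.099 163.0
4.85 top 1.159 0.098 149.0
4.9 side 1.274 0.099 163.0
4.95 top 1.372 0.099 147.0
5.0 side 1.493 0.099 162.0
5.05 top 1.595 0.098 152.0
5.1 side 1.706 0.099 162.0
5.15 top 1.812 0.098 150.0
5.2 side 1.915 0.099 159.0
5.25 top 2.022 0.098 150.0
5.3 side 2.123 0.099 158.0
5.35 top 2.235 0.098 147.0
5.4 [ 0.58912184 -0.08624826  0.08575862] [ 0.52412477 -0.46512318  0.1453794 ]
```

Call:
move_arm:
  series:
    - [0,0,-0.4,0,0,0]
    - [0,0,-0.3,0,0,0]
    - [0,0,0,0,0,0]
    - [0,0,0,0,0,0]
    - [0,0,0,0,0,0]
    - [0,0,0,0,0,0]
    - [0,0,0,0,0,0]
    - [0,0,0,0,0,0]

```text
clock: 6.2
position: [0.5892, -0.0862, 0.0788]
ee_rot: [2.222, 2.221, 0.0]
force: [-0.4, 1.2, 0.3]
width: 0.004
```

Call:
move_arm:
  series:
    - [0,0,0,0,0,0]
    - [0,0,0,0,0,0]
    - [0,0,0,0,0,0]
    - [0,0,0,0,0,0]
    - [0,0,0,0,0,0]

```text
clock: 6.7
position: [0.5891, -0.0862, 0.0787]
ee_rot: [-2.222, -2.221, -0.0]
force: [0.7, 0.2, 0.7]
width: 0.007
```

```bash
python3 - <<'E'
from h import *
for i in range(3):
    for n in('side','top'):
        t=monitor.observe()['clock'];print(round(t,3),n,*np.round(ang(n) or [0],3))
s=monitor.observe();print(s['clock'],s['position'],s['force'])
E
```

```text
6.7 side -1.475 0.101 111.0
6.75 top -1.295 0.078 17.0
6.8 side -1.327 0.101 132.0
6.85 top -1.172 0.081 35.0
6.9 side -1.176 0.101 146.0
6.95 top -1.023 0.084 66.0
7.0 [ 0.58912139 -0.08620773  0.07873416] [0.24160151 0.35337214 0.19527464]
```

Call:
move_arm:
  series:
    - [0,0,-0.2,0,0,0]
    - [0,0,0,0,0,0]
    - [0,0,0,0,0,0]
    - [0,0,0,0,0,0]
    - [0,0,-0.4,0,0,0]
    - [0,0,-0.3,0,0,0]
    - [0,0,0,0,0,0]

```text
clock: 7.7
position: [0.5892, -0.0862, 0.0694]
ee_rot: [2.222, 2.221, 0.0]
force: [0.5, 0.7, 2.1]
width: 0.005
```

```bash
python3 - <<'E'
from h import *
for i in range(2):
    for n in('side','top'):
        t=monitor.observe()['clock'];print(round(t,3),n,*np.round(ang(n) or [0],3))
s=monitor.observe();print(s['clock'],s['position'],s['force'])
E
```

```text
7.7 side 0.021 0.097 125.0
7.75 top -0.014 0.094 121.0
7.8 side 0.022 0.097 122.0
7.85 top -0.015 0.094 122.0
7.9 [ 0.58916509 -0.08619301  0.06984083] [-0.48449168 -0.25318079  2.63612454]
```

Call:
move_arm:
  series:
    - [0,0,0,0,0,0]
    - [0,0,0,0,0,0]
    - [0,0,0,0,0,0]
    - [0,0,0.3,0,0,0]
    - [0,0,0.5,0,0,0]
    - [0,0,2,0,0,0]
    - [0,0,4,0,0,0]
    - [0,0,4,0,0,0]

```text
clock: 8.7
position: [0.5884, -0.0861, 0.1787]
ee_rot: [-2.22, -2.22, 0.002]
force: [0.1, -0.0, 0.2]
width: 0.004
```

Call:
move_arm:
  series:
    - [0,-3,3,0,0,0]
    - [-2,-4,0,0,0,0]
    - [-2,-4,0,0,0,0]
    - [-2,-4,0,0,0,0]
    - [0,0,0,0,0,0]
    - [0,0,0,0,0,0]

```text
clock: 9.3
position: [0.5284, -0.2375, 0.208]
ee_rot: [2.225, 2.218, -0.0]
force: [0.6, 0.3, 0.5]
width: 0.009
```

```bash
python3 - <<'E'
from h import *
for i in range(2):
    for n in('side','top'):
        t=monitor.observe()['clock'];print(round(t,3),n,*np.round(ang(n) or [0],3))
for t,z in [('sample0',.085),('meter',.018),('beaker',.09),('plate',.016)]:
    im=cam('top')
    for o in outline_of('top',t)[:3]:
        v,u=np.nonzero(o['mask']);print(t,o['p'],ray2z(im,[u.mean(),v.mean()],z/2)[0])
s=monitor.observe();print(s['clock'],s['position'],s['force'])
A=cv2.resize(im['color'][110:260,150:350],(800,600),interpolation=cv2.INTER_CUBIC);cv2.imwrite('pics/p3.png',A[:,:,::-1])
E
```

```text
9.3 side -0.018 0.099 132.0
9.35 top -0.023 0.094 118.0
9.4 side -0.019 0.099 132.0
9.45 top -0.028 0.095 125.0
sample0 0.72 [0.57882221 0.24456012 0.0425    ]
sample0 0.53 [0.50665969 0.2332285  0.0425    ]
sample0 0.5 [ 0.67469322 -0.19341857  0.0425    ]
meter 0.97 [ 0.55331225 -0.19098399  0.009     ]
beaker 0.6 [ 0.61557249 -0.49502868  0.045     ]
plate 0.97 [0.46853898 0.5182553  0.008     ]
9.9 [ 0.52918682 -0.23604477  0.20770133] [-0.01661899 -0.17270161 -0.10683375]
```

View pics/p3.png

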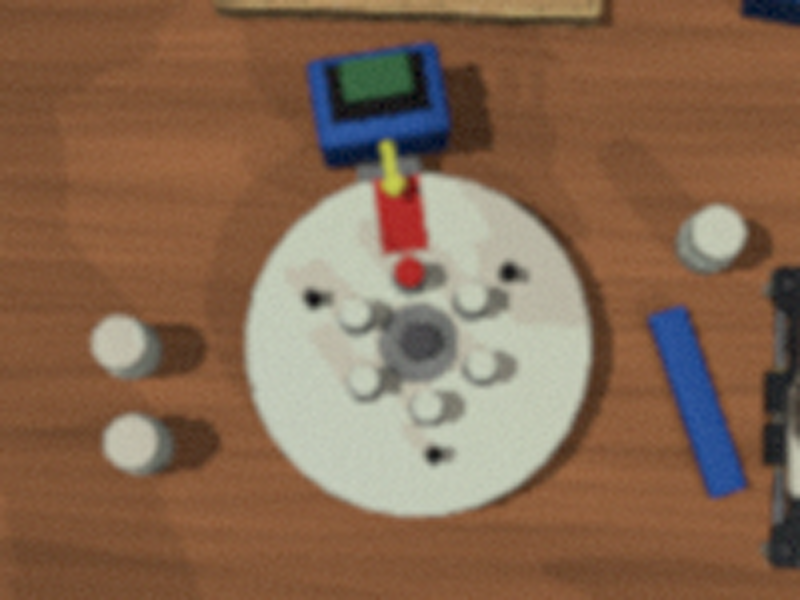

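```bash
python3 -c "
from h import *
print(workorder.sign_off())"
```

```text
the job is handed in; nothing more can be done
None
```

I flicked the carousel, let the red patch coast past the pointer untouched, stopped it with the patch under the pointer, moved clear and handed the job in. The hand-in reports no verdict, so the checks below are my own measurements.

- **Spin:** I pushed one black peg with the closed fingers. The disc left at about 2.4 rad/s, and the patch passed the pointer with nothing touching it.
- **Brake:** One turn later I pressed about 2.5 N with the fingertip on the bare rim. Both cameras put the disc still within about 0.02 rad of the pointer. I held it for roughly half a second, then lifted straight up and moved away.
- **Last checks on the disc:** Two readings from each camera about 1 s after release gave an offset of -0.02 to -0.03 rad (the limit is about ±0.15). The readings were steady, and the final picture shows the pointer over the red patch.
- **Last checks on the bystanders:** Two of the bottles, the meter and the plate measured within 5 mm of where they started. The third bottle had no starting measurement, but it looks unmoved in the pictures.
- **One disagreement:** The beaker's network estimate shifted by about 18 mm between pictures. The arm never came low near it, so I took this as an error in the glass outline and did not confirm it separately.

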